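# Prop the calculator against the wipes carton

### The arm

A 6-joint arm with a two-finger parallel gripper is mounted at the origin on a cart in front of the work surface, level with it; the furniture and walls round the work are solid. World frame = base frame: x ahead of the robot, y to its left, z up, the work surface at z = 0. Lengths are in mm, angles in rad, forces in N, time in s.
With the tool pointing down it reaches from about 300 to 875 mm from the base axis. Payload 6.4 kg.
Tool frame: the origin (TCP) lies at the very end of the fingers, on their centre line; the grasp point (between the pads) lies 19 mm behind it; x points along the fingers, y is the direction in which the jaws open and shut, and the axes are right-handed (so a half turn about x gives the same grasp; the last joint's range is limited). The gripper opens to 85 mm and grips with 20 to 120 N. Pads are 22 mm wide; open, the fingers measure 114 mm over their backs; the gripper's body (76 mm by 85 mm) begins 54 mm behind the grasp point. The pads swing forward as they close: fully open they stand 13 mm farther back than shut.
Start: joints at [1.024, 0.181, 1.607, -0, 1.354, -0.206], TCP at [192.178, 541.949, 231.288] pointing down, gripper open.
Joint ranges: [-2.99, 2.99], [-0.89, 2.07], [0.3, 2.58], [-1.14, 4.28], [0, 2.63], [-3.12, 3.12]. Speed limits (rad/s): [2.57, 2.57, 3.01, 3.14, 3.14, 3.14].

### API

Orientations are given as a unit quaternion [w, x, y, z].
In Python, from workcell import get_state, capture, camera_params, job_done gives the robot as it stands.
- The arm moves only by the tool send_rows, never from a script. Its argument "targets" is a list of rows, each an object with "slide": the shift along the tool's x, y, z in units of 60 cm (1.0 is 60 cm), a list of three; "turn": the turn, a rotation vector about the tool's x, y, z in units of 30 degrees (1.0 is 30 degrees), a list of three; "gripper": the opening, from 0 (shut) to 1 (fully open). In form: [{"slide": [x, y, z], "turn": [rx, ry, rz], "gripper": gripper}, ...]. A call has exactly 10 rows; each row is the pose to reach, as a shift and turn from the pose measured when the call began, along the tool's axes at that moment; what a row does not reach only later rows make up. A row lasts 1/8 s, in which the tool goes at most 62.5 mm and 10.7 degrees, less where a joint would pass 70% of its speed; a pose out of reach is approached as far as the arm can. A call with a number of a shift or a turn outside -1 to 1 is refused whole. A call with a gripper value outside its range is refused whole. The fingers move at their own pace and stop on an object; "squeeze" is the grip in N (left out, the last holds). Time passes only in rows, so rows that repeat a pose let the fingers close, or fill a call up. It gives the time, the measured TCP pose, the force and the opening at its end, in the units of the state.
- get_state(): the state, without advancing time (a new reading comes with each control period).
- capture(name): name is "side" or "top"; returns (picture, depth): 420x560x3 uint8, red, green, blue; 420x560 float32, mm along the optical axis (not along the pixel's ray), 0 where there is no reading.
- camera_params(name): a dict with "fx", "fy", "cx", "cy" (pixels), "dist" ([k1, k2, p1, p2, k3] as OpenCV has them; the pictures are not rectified), "world_to_cam" (4x4, takes a point from world to camera coordinates). Camera axes: x right, y down, z forward; pixel columns grow to the right and rows downward; lengths in mm; the calibration is good to about 2 mm. A picture is of the moment at which its call begins. camera_params takes no time and is no camera call.
- job_done(): hands the job in, once; it reports no verdict.
The state is a dict: "clock": time; "q": joint angles; "qvel": joint speeds; "joint_torque": joint torques, N m; "tcp_pos": TCP position; "eef_rot": TCP orientation; "ft_force": force on the tool from outside, world axes, zero at the start; "torque": the same for the moment, N m; "gripper_width": opening from 0.0 (shut) to 1.0 (fully open).
Only numpy, scipy, OpenCV 4.12 (cv2) and the standard library are available. Lean on these libraries where they do the work, as an engineer would, in place of code of your own. Each camera call takes 0.05 s, during which the arm holds its last target.

### The job

Take the pocket calculator out of the desk sorter and prop it up to be read: stand it on the table on its lower short edge, display end up, leaning back at roughly 20 degrees against the middle of the wipes carton's near side (the side towards the robot), with the keys facing away from the carton and the calculator about square to it. Let go so that it rests there by itself, leave the carton where it stands, and do not disturb the timer, tape roll or vial.

Things in the scene. Friction and masses are not known exactly. Their poses are not given: they have to be found in the camera images.
- calculator_center (a point): Middle of the loose calculator, a dark slab 120 x 68 x 12 mm (keys 2 mm proud), 0.09 to 0.15 kg. Its x axis runs along the length to the display end, y across, z out of the key face. It starts upright (x up) in the sorter's front slot, keys away from the empty slot, its top edge 127 mm above the table; the upper 60 mm stand clear of the slot walls.
- calculator_foot (a point): Middle of the calculator's lower short edge, 60 mm from its centre along its -x; same axes as calculator_center.
- sorter: Dark steel desk sorter fixed to the table, two slots open at the ends, 76 (x) x 86 (y) mm; origin at the middle of its underside, z up. The calculator's slot is 15 mm wide, runs along y at x = -18 mm, floor 7 mm above the table, beaded walls to 67 mm; the wall behind the empty slot (x = +34.5 mm) is 81 mm high. Behind it stand three balances with shields 0.3 m high, fronts at world x = 0.64 m.
- wipes_carton: Loose carton of wipes, a box 112 (x) x 118 (y) x 68 mm high, 0.45 kg or a little more or less; origin at the middle of its underside, z up. Its near side, towards the robot, is the face at x = -56 mm in its own axes.
- timer: Loose white bench timer, 60 x 62 x 29 mm high, bystander; origin at the middle of its underside.
- label_tape: Loose roll of tape lying flat, 55 mm across, 19 mm high, bystander; origin at the middle of its underside.
- vial: Loose small capped vial, 24 mm across, 51 mm high, bystander; origin at the middle of its underside.

How it is judged (in metres and radians):
At the end, for the whole second after the job is handed in: Calculator on the table on its lower short edge (within 12 mm), display end up, keys away from the carton, leaning back 7 to 40 degrees on the carton's near side, within 30 mm of its middle and 15 degrees of square; at rest; carton level and within 40 mm of its start (angle between calculator_center's own z axis and vertical between 0.87 and 1.45 rad and angle between calculator_center's own x axis and vertical below 0.72 rad and height (world z) of calculator_foot below 0.012 m and x of calculator_center in the frame of wipes_carton between -0.13 and -0.056 m and y of calculator_center in the frame of wipes_carton between -0.03 and 0.03 m and angle between the y axis of calculator_center and the y axis of wipes_carton, either way round below 0.26 rad and contact force between calculator and wipes_carton above 0.02 N and linear speed of calculator below 0.02 m/s and angle between wipes_carton's own z axis and vertical below 0.1 rad and distance of wipes_carton from where it was at the start of the episode below 0.04 m); the robot touches nothing.
It fails at once if the timer is moved by more than 30 mm (distance of timer from where it was at the start of the episode above 0.03 m).
It fails at once if the label tape is moved by more than 30 mm (distance of label_tape from where it was at the start of the episode above 0.03 m).
It fails at once if the vial is moved by more than 30 mm (distance of vial from where it was at the start of the episode above 0.03 m).
It fails at once if the carton is tipped (angle between wipes_carton's own z axis and vertical above 0.35 rad).
It also fails if it takes over 45 s, if anything falls off the work surface, if the arm or the gripper's body presses on something with over 40 N, if the wrist force passes 120 N, or if a joint passes its speed limit or range.

## Working session

There is one attempt and no reset: what is moved stays moved. The work goes in short steps, Python scripts to look and compute and a tool call to move; the robot and the scene stay as the last step left them, time stands still between calls to the robot, and variables do not carry over. Pictures are saved under pics/ and viewed, and the job is handed in when it is done.

Besides the shell and the picture viewer there is one more tool, called in YAML: its name, and indented under it one key for each argument. send_rows: Moves the arm, as the interface text tells. Its arguments: {"type":"object","properties":{"targets":{"type":"array","items":{"type":"object","properties":{"slide":{"type":"array","items":{"type":"number","minimum":-1,"maximum":1}},"turn":{"type":"array","items":{"type":"number","minimum":-1,"maximum":1}},"gripper":{"type":"number"}}}},"squeeze":{"type":"number"}},"required":["targets"]}

```bash
mkdir -p pics; ls
python3 - <<'E'
from workcell import *
import cv2,numpy as np
print(get_state())
for n in("side","top"):
    p,d=capture(n); cv2.imwrite(f"pics/{n}0.png",p[:,:,::-1]); np.savez(f"{n}0.npz",p=p,d=d)
    print(n,camera_params(n))
E
```

```text
pics
{'clock': 0.0, 'q': array([ 1.02372204e+00,  1.81546278e-01,  1.60801412e+00, -7.60406149e-06,
        1.35380707e+00, -2.06307040e-01]), 'qvel': array([ 1.39627091e-03, -1.88996538e-03, -1.11408341e-03,  1.13694753e-05,
       -5.22420579e-04, -8.00465029e-04]), 'joint_torque': array([ 1.04617018e-04, -4.44887674e+01, -3.51328039e+01, -4.20975466e-04,
        9.21377301e-03, -3.30795478e-05]), 'tcp_pos': array([191.86355545, 541.45276582, 230.37826209]), 'eef_rot': array([ 0.69663917,  0.11931225,  0.69709593, -0.12048117]), 'ft_force': array([-1.05322118,  0.16552668,  0.26131236]), 'torque': array([-0.00012697,  0.00150697, -0.06386942]), 'gripper_width': 0.9993044954537319}
side {'fx': 383.467422870316, 'fy': 383.467422870316, 'cx': 280.5480581427091, 'cy': 204.6063774644658, 'dist': array([-0.07504799,  0.        ,  0.        ,  0.        ,  0.        ]), 'world_to_cam': array([[ 9.94969916e-01, -1.00148443e-01, -2.27069052e-03,
        -4.74109348e+02],
       [-6.01559688e-02, -5.79214353e-01, -8.12952639e-01,
         3.61877262e+01],
       [ 8.01007241e-02,  8.09000014e-01, -5.82325382e-01,
         9.75523852e+02],
       [ 0.00000000e+00,  0.00000000e+00,  0.00000000e+00,
         1.00000000e+00]])}
top {'fx': 528.0883436727632, 'fy': 528.0883436727632, 'cx': 272.1524577501041, 'cy': 206.41722409202, 'dist': array([0.05486593, 0.        , 0.        , 0.        , 0.        ]), 'world_to_cam': array([[ 2.82578781e-02, -9.99466686e-01, -1.63656709e-02,
        -9.68262033e+01],
       [-9.84859881e-01, -2.50361195e-02, -1.71534860e-01,
         4.96422371e+02],
       [ 1.71033645e-01,  2.09651039e-02, -9.85042109e-01,
         1.24925747e+03],
       [ 0.00000000e+00,  0.00000000e+00,  0.00000000e+00,
         1.00000000e+00]])}
```

View pics/side0.png

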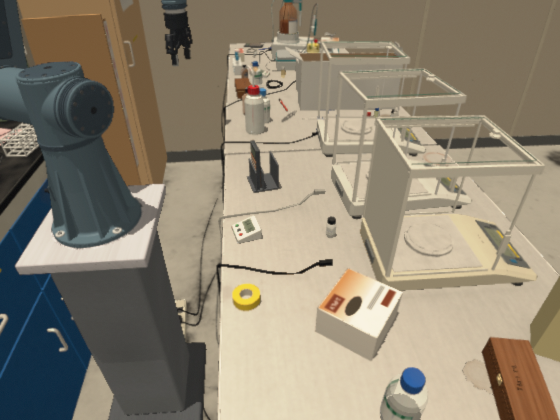

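View pics/top0.png

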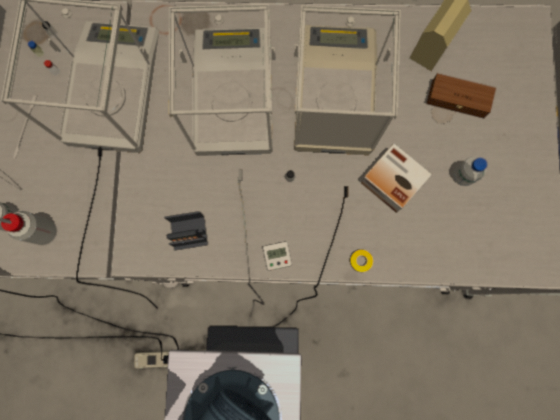

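The side view shows the sorter with the calculator at about (263,165), the timer (247,230), vial (331,227), tape (247,296) and carton (358,312). In the top view the sorter is at (187,230), carton (397,177), vial (290,175), timer (277,256) and tape (362,261).

```bash
cat > h.py <<'E'
import numpy as np,cv2
from workcell import *
def pts(name,uv,z=None,depth=None):
    c=camera_params(name);K=np.array([[c['fx'],0,c['cx']],[0,c['fy'],c['cy']],[0,0,1]])
    n=cv2.undistortPoints(np.array(uv,float).reshape(-1,1,2),K,np.array(c['dist'])).reshape(-1,2)
    T=c['world_to_cam'];R=T[:3,:3];t=T[:3,3]
    r=np.c_[n,np.ones(len(n))]
    if depth is not None: return (r*np.array(depth).reshape(-1,1)-t)@R
    o=-R.T@t; d=r@R
    return o+d*((z-o[2])/d[:,2])[:,None]
def cloud(name,d):
    v,u=np.mgrid[0:420,0:560]; return pts(name,np.c_[u.ravel(),v.ravel()],depth=d.ravel()).reshape(420,560,3)
E
python3 - <<'E'
from h import *
for n,s,c in(("top",4,[(140,195,130,80),(345,130,110,90)]),("side",4,[(230,130,70,70),(305,260,110,100)])):
    p=np.load(n+"0.npz")['p']
    im=[cv2.resize(p[y:y+h,x:x+w],(520,int(520*h/w)),interpolation=cv2.INTER_CUBIC) for x,y,w,h in c]
    for k,i in enumerate(im): cv2.imwrite(f"pics/{n}c{k}.png",i[:,:,::-1])
for n in("top","side"):
    d=np.load(n+"0.npz")['d'];C=cloud(n,d)
    ok=(d>0)
    # carton
    m=ok&(abs(C[...,2]-68)<6)&(C[...,0]>380)&(C[...,0]<640)&(C[...,1]<-200)&(C[...,1]>-500)
    k,lab,st,ce=cv2.connectedComponentsWithStats(m.astype(np.uint8))
    j=1+np.argmax(st[1:,4]); P=C[lab==j]
    r=cv2.minAreaRect(P[:,:2].astype(np.float32)); print(n,'carton',st[j],r,np.median(P[:,2]))
    print(cv2.boxPoints(r))
    print('sorter',[ (z,C[ok&(abs(C[...,2]-z)<6)&(C[...,0]>250)&(C[...,0]<450)&(C[...,1]<350)&(C[...,1]>100)].mean(0),) for z in (125,115,100,80,65)])
E
```

```text
top carton [ 364  151   67   58 2143] ((578.1719970703125, -383.0169677734375), (117.16351318359375, 113.63313293457031), 50.034759521484375) 67.6823235822484
[[ 496.99747 -391.42145]
 [ 584.0897  -464.41058]
 [ 659.34656 -374.6125 ]
 [ 572.2543  -301.62335]]
sorter [(125, array([414.85360822, 127.12378781, 124.99782989])), (115, array([409.8997678 , 125.71498249, 115.69430392])), (100, array([409.09414747, 124.40433901, 102.02139405])), (80, array([409.2633612 , 121.02215797,  80.38471916])), (65, array([405.19866827, 130.04832047,  64.50494176]))]
side carton [ 317  268   79   72 3288] ((580.4699096679688, -382.7451171875), (120.39988708496094, 113.05070495605469), 49.688560485839844) 67.75199817210944
[[ 498.42126 -392.0813 ]
 [ 584.62683 -465.21857]
 [ 662.51855 -373.40894]
 [ 576.313   -300.27167]]
sorter [(125, array([415.8602273 , 126.11952613, 125.73919739])), (115, array([411.26611144, 124.29445421, 115.55266343])), (100, array([411.61003492, 123.10442809,  99.07589316])), (80, array([411.28703839, 123.44295747,  79.22481682])), (65, array([409.26826676, 126.28366457,  64.82080688]))]
```

Run:
```python
import cv2,numpy as np
a=cv2.imread('pics/topc0.png');b=cv2.imread('pics/sidec0.png')
b=cv2.resize(b,(480,480));im=np.zeros((850,800,3),np.uint8)
a=cv2.resize(a,(320,int(320*a.shape[0]/a.shape[1])))
im=np.zeros((480,800,3),np.uint8);im[:a.shape[0],:320]=a;im[:,320:]=b
cv2.imwrite('pics/sort.png',im)
from h import *
for n in("top","side"):
    z=np.load(n+"0.npz");d=z['d'];C=cloud(n,d);ok=d>0
    for lo,hi in((122,131),(100,120),(85,100),(72,84),(60,70)):
        m=ok&(C[...,2]>lo)&(C[...,2]<hi)&(C[...,0]>330)&(C[...,0]<520)&(C[...,1]<220)&(C[...,1]>50)
        P=C[m]
        if len(P)>4: r=cv2.minAreaRect(P[:,:2].astype(np.float32));print(n,lo,hi,len(P),P.min(0).round(),P.max(0).round(),r)
```

```text
top 122 131 152 [406.  86. 122.] [426. 154. 130.] ((416.7413635253906, 119.90774536132812), (12.100968360900879, 69.15636444091797), 9.89118766784668)
top 100 120 47 [405.  86. 100.] [426. 151. 120.] ((411.97637939453125, 118.02308654785156), (8.950505256652832, 67.37490844726562), 16.737096786499023)
top 85 100 38 [405.  86.  85.] [473. 150.  99.] ((438.57537841796875, 121.42959594726562), (59.88389587402344, 67.81795501708984), 9.061306953430176)
top 72 84 101 [404.  86.  72.] [477. 171.  84.] ((439.8455810546875, 124.00507354736328), (62.4129638671875, 85.27350616455078), 10.468347549438477)
top 60 70 132 [398.  77.  60.] [474. 173.  70.] ((435.8968505859375, 124.33595275878906), (64.27568054199219, 86.6175765991211), 10.742181777954102)
side 122 131 58 [407.  86. 123.] [429. 152. 130.] ((418.35491943359375, 119.9085464477539), (12.591689109802246, 67.93006896972656), 9.770373344421387)
side 100 120 60 [406.  85. 101.] [429. 151. 120.] ((413.5469665527344, 117.3204345703125), (11.111671447753906, 67.42037200927734), 20.862071990966797)
side 85 100 44 [408.  87.  85.] [428. 145. 100.] ((413.77703857421875, 114.53976440429688), (11.265413284301758, 60.51849365234375), 20.81298828125)
side 72 84 81 [407.  87.  72.] [479. 172.  84.] ((441.326171875, 125.12848663330078), (62.23606872558594, 84.38252258300781), 11.081095695495605)
side 60 70 105 [401.  75.  60.] [479. 174.  70.] ((437.8705749511719, 124.6575927734375), (66.13533782958984, 86.50068664550781), 12.502828598022461)
```

View pics/sort.png

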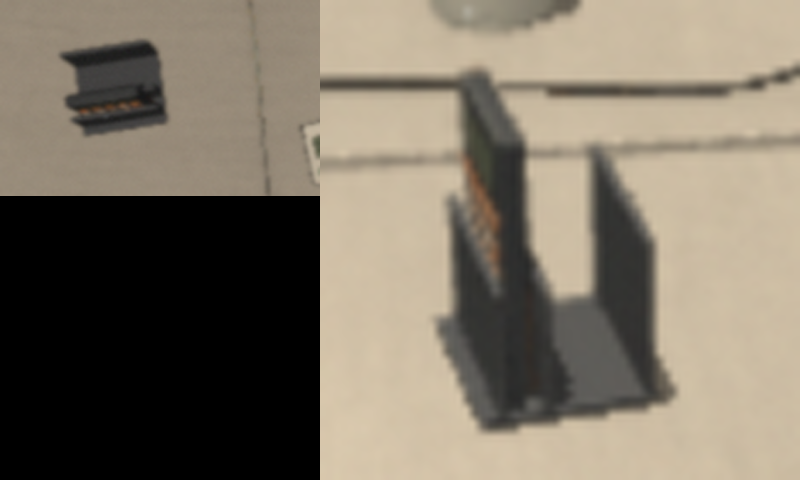

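```bash
cat >> h.py <<'E'
from scipy.spatial.transform import Rotation as Ro
def cur():
    s=get_state();q=s['eef_rot'];return s,Ro.from_quat([q[1],q[2],q[3],q[0]]),np.array(s['tcp_pos'])
def plan(p,R):
    s,R0,p0=cur()
    print('clk %.2f'%s['clock'],'tcp',p0.round(1),'grip %.3f'%s['gripper_width'],'F',np.round(s['ft_force'],1),'q',np.round(s['q'],2))
    print('axes',R0.as_matrix().round(3).tolist())
    print('slide',(R0.inv().apply(np.array(p)-p0)/600).round(4),'turn',(np.degrees((R0.inv()*R).as_rotvec())/30).round(3))
def tool(yaw,lean,flip):
    # calc: key normal -X of frame yaw; lean tips top to +X. tool x = -calc x ; tool y = +-frame X leaned
    a=np.radians(yaw);l=np.radians(lean);X=np.array([np.cos(a),np.sin(a),0]);Z=np.array([0,0,1.])
    tx=-(np.cos(l)*Z+np.sin(l)*X); ty=flip*(np.cos(l)*X-np.sin(l)*Z)
    return Ro.from_matrix(np.c_[tx,ty,np.cross(tx,ty)])
E
python3 - <<'E'
from h import *
for f in(1,-1): plan([417.5,120,200],tool(10,0,f))
for n in("top","side"):
    z=np.load(n+"0.npz");d=z['d'];C=cloud(n,d);ok=d>0
    m=ok&(C[...,2]>90)&(C[...,0]>600)&(C[...,0]<720)&(C[...,1]<100)&(C[...,1]>-600)
    P=C[m]; h=np.histogram(P[:,1],bins=range(-600,101,50));print(n,h[0],P[:,0].min())
    for lo in range(-450,100,50):
        s=P[(P[:,1]>=lo)&(P[:,1]<lo+50)]
        if len(s): print(lo,s.min(0).round(),s.max(0).round())
E
```

```text
clk 0.10 tcp [191.9 541.5 230.5] grip 1.003 F [ 0.   0.2 -0. ] q [ 1.02  0.18  1.61 -0.    1.35 -0.21]
axes [[-0.001, 0.334, 0.942], [-0.001, 0.942, -0.334], [-1.0, -0.002, -0.0]]
slide [ 0.0514 -0.5364  0.5892] turn [2.016e+00 1.000e-03 3.000e-03]
clk 0.10 tcp [191.9 541.5 230.5] grip 1.003 F [ 0.   0.2 -0. ] q [ 1.02  0.18  1.61 -0.    1.35 -0.21]
axes [[-0.001, 0.334, 0.942], [-0.001, 0.942, -0.334], [-1.0, -0.002, -0.0]]
slide [ 0.0514 -0.5364  0.5892] turn [-3.984e+00 -3.000e-03  1.000e-03]
top [ 66  12   0   0   0 652 754 757 753 393 342 105 101 104] 600.0621667643021
-350 [ 642. -334.   91.] [ 720. -300.  306.]
-300 [ 644. -300.   90.] [ 653. -250.  303.]
-250 [ 646. -250.   90.] [ 655. -200.  303.]
-200 [ 648. -200.   91.] [ 656. -150.  303.]
-150 [ 649. -150.   93.] [ 720. -129.  306.]
-100 [641. -83.  96.] [719. -50. 321.]
-50 [638. -50. 310.] [647.  -1. 322.]
0 [634.   0. 309.] [644.  50. 320.]
50 [632.  51. 307.] [643.  99. 321.]
side [ 214   15    0    0    0 1468 1116  901  782  643  710   47   43   32] 600.0094623453226
-350 [ 645. -337.   90.] [ 720. -300.  303.]
-300 [ 647. -300.   90.] [ 655. -250.  300.]
-250 [ 648. -250.   90.] [ 657. -200.  300.]
-200 [ 649. -200.   90.] [ 658. -150.  300.]
-150 [ 650. -150.   90.] [ 720. -127.  303.]
-100 [642. -84.  90.] [720. -51. 322.]
-50 [640. -50. 311.] [647.  -1. 318.]
0 [637.   1. 311.] [646.  49. 319.]
50 [634.  50. 310.] [642.  98. 318.]
```

send_rows:
  targets:
    - {"slide": [0.006, -0.06, 0.065], "turn": [0.1, 0, 0], "gripper": 0.5}
    - {"slide": [0.011, -0.12, 0.13], "turn": [0.22, 0, 0], "gripper": 0.5}
    - {"slide": [0.017, -0.18, 0.195], "turn": [0.33, 0, 0], "gripper": 0.5}
    - {"slide": [0.023, -0.24, 0.26], "turn": [0.44, 0, 0], "gripper": 0.5}
    - {"slide": [0.028, -0.3, 0.33], "turn": [0.55, 0, 0], "gripper": 0.5}
    - {"slide": [0.034, -0.36, 0.395], "turn": [0.66, 0, 0], "gripper": 0.5}
    - {"slide": [0.04, -0.42, 0.46], "turn": [0.77, 0, 0], "gripper": 0.5}
    - {"slide": [0.046, -0.48, 0.525], "turn": [0.88, 0, 0], "gripper": 0.5}
    - {"slide": [0.051, -0.536, 0.589], "turn": [1, 0, 0], "gripper": 0.5}
    - {"slide": [0.051, -0.536, 0.589], "turn": [1, 0, 0], "gripper": 0.5}
  squeeze: 40

```text
clock: 1.35
tcp_pos: [418.5, 117.5, 199.9]
eef_rot: [0.641, 0.297, 0.641, -0.299]
ft_force: [-1.4, 0.3, -0.1]
gripper_width: 0.5
```

```bash
python3 -c "
from h import *
plan([417.5,120,170],tool(10,0,1))"
```

```text
clk 1.35 tcp [418.5 117.5 199.9] grip 0.500 F [-1.4  0.3 -0.1] q [ 0.   -0.11  1.98 -0.    1.28 -0.7 ]
axes [[-0.001, 0.764, 0.645], [-0.002, 0.645, -0.764], [-1.0, -0.002, 0.001]]
slide [ 0.0499  0.0015 -0.0042] turn [1.005 0.002 0.004]
```

send_rows:
  targets:
    - {"slide": [0, 0, 0], "turn": [0.25, 0, 0], "gripper": 0.5}
    - {"slide": [0.01, 0.001, -0.002], "turn": [0.5, 0, 0], "gripper": 0.5}
    - {"slide": [0.02, 0.0015, -0.004], "turn": [0.75, 0, 0], "gripper": 0.5}
    - {"slide": [0.035, 0.0015, -0.004], "turn": [1, 0, 0], "gripper": 0.5}
    - {"slide": [0.05, 0.0015, -0.004], "turn": [1, 0, 0], "gripper": 0.5}
    - {"slide": [0.05, 0.0015, -0.004], "turn": [1, 0, 0], "gripper": 0.5}
    - {"slide": [0.05, 0.0015, -0.004], "turn": [1, 0, 0], "gripper": 0.5}
    - {"slide": [0.05, 0.0015, -0.004], "turn": [1, 0, 0], "gripper": 0.5}
    - {"slide": [0.05, 0.0015, -0.004], "turn": [1, 0, 0], "gripper": 0.5}
    - {"slide": [0.05, 0.0015, -0.004], "turn": [1, 0, 0], "gripper": 0.5}

```text
clock: 2.6
tcp_pos: [417.7, 119.9, 170.1]
eef_rot: [0.542, 0.453, 0.542, -0.455]
ft_force: [0.2, -0.2, -0.2]
gripper_width: 0.502
```

```bash
python3 -c "
from h import *
plan([417.5,120,90],tool(10,0,1))
for n in('side','top'):
    p,d=capture(n); cv2.imwrite(f'pics/{n}1.png',p[:,:,::-1])
    x,y,w,h=(200,60,140,140) if n=='side' else (130,150,140,140)
    cv2.imwrite(f'pics/{n}1c.png',cv2.resize(p[y:y+h,x:x+w],(560,560),interpolation=2)[:,:,::-1])
"
```

```text
clk 2.60 tcp [417.7 119.9 170.1] grip 0.502 F [ 0.2 -0.2 -0.2] q [ 0.01 -0.07  2.01 -0.    1.21 -0.17]
axes [[-0.001, 0.984, 0.176], [-0.002, 0.176, -0.984], [-1.0, -0.001, 0.002]]
slide [ 1.334e-01 -1.000e-04 -5.000e-04] turn [0.005 0.003 0.002]
```

View pics/side1c.png

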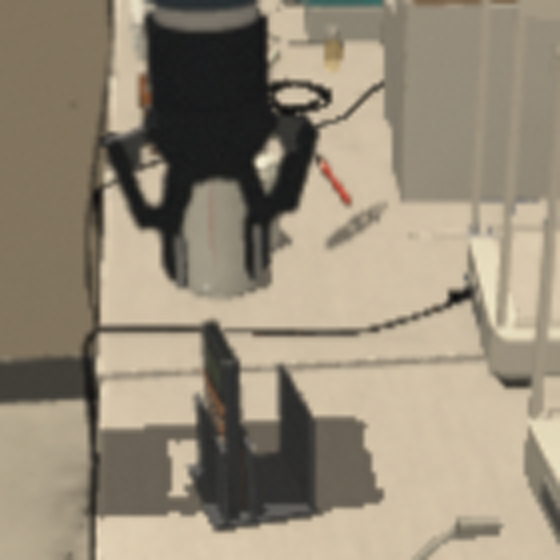

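The side view (4x crop) shows the fingers centred over the calculator (its top edge at about (222,330), fingers at 175 and 260). I'll descend and close.

send_rows:
  targets:
    - {"slide": [0.03, 0, 0], "turn": [0, 0, 0], "gripper": 0.5}
    - {"slide": [0.06, 0, 0], "turn": [0, 0, 0], "gripper": 0.5}
    - {"slide": [0.09, 0, 0], "turn": [0, 0, 0], "gripper": 0.5}
    - {"slide": [0.115, 0, 0], "turn": [0, 0, 0], "gripper": 0.5}
    - {"slide": [0.133, 0, -0.0005], "turn": [0, 0, 0], "gripper": 0.5}
    - {"slide": [0.133, 0, -0.0005], "turn": [0, 0, 0], "gripper": 0.4}
    - {"slide": [0.133, 0, -0.0005], "turn": [0, 0, 0], "gripper": 0.3}
    - {"slide": [0.133, 0, -0.0005], "turn": [0, 0, 0], "gripper": 0.2}
    - {"slide": [0.133, 0, -0.0005], "turn": [0, 0, 0], "gripper": 0.1}
    - {"slide": [0.133, 0, -0.0005], "turn": [0, 0, 0], "gripper": 0}

```text
clock: 3.95
tcp_pos: [418.1, 120.0, 90.8]
eef_rot: [0.543, 0.453, 0.542, -0.454]
ft_force: [-0.5, 0.2, 3.9]
gripper_width: 0.138
```

send_rows:
  targets:
    - {"slide": [0, 0, 0], "turn": [0, 0, 0], "gripper": 0}
    - {"slide": [0, 0, 0], "turn": [0, 0, 0], "gripper": 0}
    - {"slide": [0, 0, 0], "turn": [0, 0, 0], "gripper": 0}
    - {"slide": [-0.01, 0, 0], "turn": [0, 0, 0], "gripper": 0}
    - {"slide": [-0.03, 0, 0], "turn": [0, 0, 0], "gripper": 0}
    - {"slide": [-0.06, 0, 0], "turn": [0, 0, 0], "gripper": 0}
    - {"slide": [-0.1, 0, 0], "turn": [0, 0, 0], "gripper": 0}
    - {"slide": [-0.15, 0, 0], "turn": [0, 0, 0], "gripper": 0}
    - {"slide": [-0.2, 0, 0], "turn": [0, 0, 0], "gripper": 0}
    - {"slide": [-0.2, 0, 0], "turn": [0, 0, 0], "gripper": 0}

```text
clock: 5.2
tcp_pos: [419.9, 120.3, 213.8]
eef_rot: [0.544, 0.455, 0.54, -0.453]
ft_force: [-0.5, 0.5, -1.2]
gripper_width: 0.133
```

```bash
python3 -c "
from h import *
plan([480,-300,230],tool(-40,0,1))
for n in('side','top'):
    p,d=capture(n); cv2.imwrite(f'pics/{n}2.png',p[:,:,::-1]); np.savez(f'{n}2.npz',p=p,d=d)
    x,y,w,h=(200,40,140,140) if n=='side' else (130,150,140,140)
    cv2.imwrite(f'pics/{n}2c.png',cv2.resize(p[y:y+h,x:x+w],(560,560),interpolation=2)[:,:,::-1])
"
```

```text
clk 5.20 tcp [419.9 120.3 213.8] grip 0.133 F [-0.5  0.5 -1.2] q [ 0.01 -0.13  1.96 -0.    1.3  -0.17]
axes [[0.006, 0.984, 0.176], [-0.002, 0.176, -0.984], [-1.0, 0.006, 0.003]]
slide [-0.0251 -0.0248  0.7073] turn [ 1.672  0.    -0.013]
```

View pics/side2c.png

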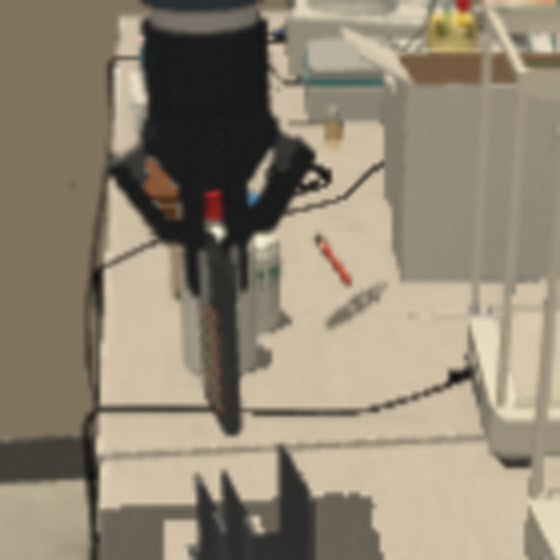

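The calculator is out, hanging from about (215,245) to (230,430) in the crop, clear of the sorter; it seems slightly tilted. I'll measure its tilt and foot.

Run:
```python
from h import *
for n in("side",'top'):
    z=np.load(n+"2.npz");d=z['d'];C=cloud(n,d);ok=d>0
    X=np.array([np.cos(.1745),np.sin(.1745)]);Y=np.array([-X[1],X[0]])
    L=C[...,:2]-np.array([419.9,120.3]); a=L@X; b=L@Y
    for lo in range(110,210,10):
        m=ok&(C[...,2]>lo)&(C[...,2]<lo+10)&(abs(a)<40)&(abs(b)<60)
        if m.sum()>3: print(n,lo,m.sum(),'normal',np.percentile(a[m],[0,10,50,90,100]).round(1),'lat',b[m].min().round(1),b[m].max().round(1))
    m=ok&(C[...,2]>100)&(C[...,2]<200)&(abs(a)<25)&(abs(b)<50)
    if m.sum(): print(n,'zmin',np.percentile(C[...,2][m],[0,2]))
```

```text
side 130 23 normal [-5.5 -5.3 -3.7  3.3  7.2] lat -34.8 28.9
side 140 27 normal [-7.3 -6.8 -3.9  4.   4.5] lat -34.7 29.0
side 150 28 normal [-7.5 -6.8 -4.9  2.5  5. ] lat -33.6 21.3
side 160 35 normal [-7.6 -6.9 -5.2  4.4  5.9] lat -35.2 29.5
side 170 38 normal [-7.3 -7.  -5.4  1.9  5.4] lat -35.4 27.0
side 180 39 normal [-7.6 -6.8 -4.9  5.2  6.2] lat -33.9 23.9
side 190 30 normal [-7.7 -7.2 -4.5  3.6  6.8] lat -34.5 31.0
side 200 29 normal [-7.2 -7.  -4.3  3.6  4.2] lat -33.1 8.7
side zmin [130.09756171 133.48197121]
top 130 9 normal [-8.6 -8.6 -8.1 -3.2 -1.5] lat -33.9 8.4
top 140 11 normal [-10.5 -10.1  -9.1  -8.3  -0.8] lat -33.7 -0.9
top 150 14 normal [-10.2  -9.9  -9.2  -6.5  -3.4] lat -33.9 1.7
top 160 12 normal [-10.2  -9.9  -9.   -3.   -0.5] lat -33.9 -1.6
top 170 18 normal [-10.1 -10.   -9.3  -4.1  -0.2] lat -34.2 0.7
top 180 13 normal [-10.1  -9.8  -9.   -4.5  -1.4] lat -33.7 -5.6
top 190 14 normal [-10.5 -10.   -8.9  -4.7  -0.7] lat -33.3 -8.2
top 200 4 normal [-9.8 -9.5 -8.5 -8.  -7.9] lat -33.3 -21.3
top zmin [129.187391   131.22138019]
```

View pics/top2c.png

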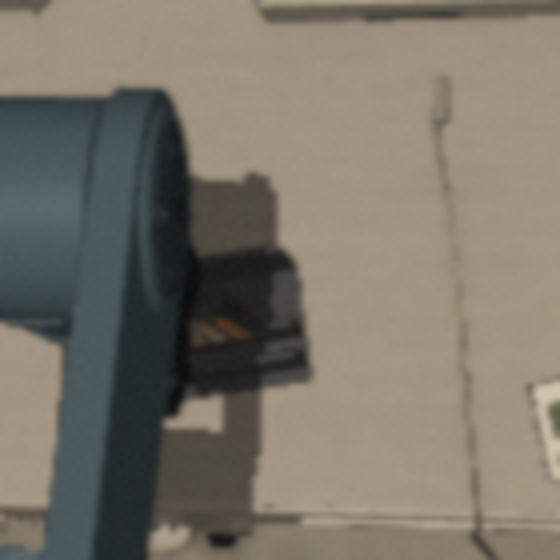

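```bash
python3 -c "
import cv2,numpy as np
a=cv2.imread('pics/side2.png')[:260,:420];b=cv2.imread('pics/top2.png')[100:420,60:440]
im=np.zeros((320,800,3),np.uint8);im[:260,:420]=a;im[:,420:]=b
cv2.imwrite('pics/both2.png',im)
import os
from h import *
for n in('side','top'):
    d=np.load(n+'2.npz')['d'];C=cloud(n,d);ok=d>0
    d0=np.load(n+'0.npz')['d']
    m=ok&(C[...,2]>200)&(C[...,0]>250)&(C[...,0]<560)&(C[...,1]>-100)&(C[...,1]<300)
    for lo in range(200,900,50):
        s=C[m&(C[...,2]>=lo)&(C[...,2]<lo+50)]
        if len(s): print(n,lo,len(s),np.percentile(s,1,axis=0).round(),np.percentile(s,99,axis=0).round())
"
```

```text
side 200 280 [401.  86. 200.] [439. 137. 250.]
side 250 554 [366.  98. 252.] [475. 135. 300.]
side 300 727 [361.  82. 300.] [480. 128. 349.]
side 350 684 [384.  80. 351.] [454. 118. 399.]
side 400 776 [382.  79. 401.] [455. 114. 449.]
side 450 623 [381.  60. 450.] [454. 114. 490.]
top 200 111 [400.  86. 206.] [427. 110. 249.]
top 250 66 [366.  95. 251.] [420. 109. 297.]
top 300 45 [357.  82. 300.] [432. 102. 349.]
top 350 52 [397.  82. 350.] [431.  89. 376.]
top 400 27 [378. 118. 404.] [383. 139. 445.]
top 450 66 [362.  57. 451.] [428. 162. 500.]
top 500 1715 [259.  55. 503.] [459. 163. 550.]
top 550 6909 [261.  57. 551.] [453. 178. 599.]
top 600 3431 [251.  59. 600.] [323. 177. 631.]
```

View pics/both2.png

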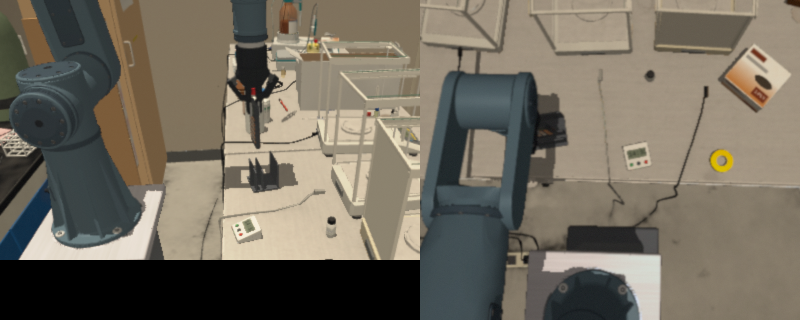

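send_rows:
  targets:
    - {"slide": [-0.005, -0.002, 0.06], "turn": [0.1, 0, 0], "gripper": 0}
    - {"slide": [-0.01, -0.005, 0.14], "turn": [0.2, 0, 0], "gripper": 0}
    - {"slide": [-0.015, -0.008, 0.22], "turn": [0.3, 0, 0], "gripper": 0}
    - {"slide": [-0.02, -0.01, 0.3], "turn": [0.4, 0, 0], "gripper": 0}
    - {"slide": [-0.025, -0.013, 0.38], "turn": [0.5, 0, 0], "gripper": 0}
    - {"slide": [-0.025, -0.016, 0.46], "turn": [0.6, 0, 0], "gripper": 0}
    - {"slide": [-0.025, -0.018, 0.54], "turn": [0.7, 0, 0], "gripper": 0}
    - {"slide": [-0.025, -0.021, 0.61], "turn": [0.8, 0, 0], "gripper": 0}
    - {"slide": [-0.025, -0.024, 0.67], "turn": [0.9, 0, 0], "gripper": 0}
    - {"slide": [-0.025, -0.025, 0.707], "turn": [1, 0, 0], "gripper": 0}

```text
clock: 6.55
tcp_pos: [477.1, -300.9, 224.6]
eef_rot: [-0.405, -0.579, -0.406, 0.58]
ft_force: [-0.6, 0.1, -1.1]
gripper_width: 0.133
```

```bash
cat >> h.py <<'E'
CC=np.array([579.3,-382.9]);YAW=-40.1
def place(lean,xb,zb,OFF=83.8):
    "TCP for back-bottom corner at carton x=xb, height zb"
    l=np.radians(lean);a=np.radians(YAW);X=np.array([np.cos(a),np.sin(a)])
    x=xb-6*np.cos(l)+OFF*np.sin(l); z=zb+6*np.sin(l)+OFF*np.cos(l)
    return np.r_[CC+X*x,z],tool(YAW,lean,1)
E
python3 -c "
from h import *
plan(*place(0,-110,60)); plan(*place(16,-95,50))"
```

```text
clk 6.55 tcp [ 477.1 -300.9  224.6] grip 0.133 F [-0.6  0.1 -1.1] q [-0.77  0.16  1.64 -0.    1.34 -0.42]
axes [[-0.002, 0.939, -0.343], [0.0, -0.343, -0.939], [-1.0, -0.002, 0.0]]
slide [0.1346 0.0255 0.0037] turn [0.668 0.001 0.003]
clk 6.55 tcp [ 477.1 -300.9  224.6] grip 0.133 F [-0.6  0.1 -1.1] q [-0.77  0.16  1.64 -0.    1.34 -0.42]
axes [[-0.002, 0.939, -0.343], [0.0, -0.343, -0.939], [-1.0, -0.002, 0.0]]
slide [0.1538 0.0855 0.0256] turn [ 0.664  0.094 -0.525]
```

send_rows:
  targets:
    - {"slide": [0, 0, 0], "turn": [0.17, 0.02, -0.13], "gripper": 0}
    - {"slide": [0, 0.02, 0.006], "turn": [0.33, 0.05, -0.26], "gripper": 0}
    - {"slide": [0.02, 0.04, 0.012], "turn": [0.5, 0.07, -0.4], "gripper": 0}
    - {"slide": [0.05, 0.06, 0.018], "turn": [0.664, 0.094, -0.525], "gripper": 0}
    - {"slide": [0.08, 0.075, 0.023], "turn": [0.664, 0.094, -0.525], "gripper": 0}
    - {"slide": [0.11, 0.0855, 0.0256], "turn": [0.664, 0.094, -0.525], "gripper": 0}
    - {"slide": [0.135, 0.0855, 0.0256], "turn": [0.664, 0.094, -0.525], "gripper": 0}
    - {"slide": [0.154, 0.0855, 0.0256], "turn": [0.664, 0.094, -0.525], "gripper": 0}
    - {"slide": [0.154, 0.0855, 0.0256], "turn": [0.664, 0.094, -0.525], "gripper": 0}
    - {"slide": [0.154, 0.0855, 0.0256], "turn": [0.664, 0.094, -0.525], "gripper": 0}

```text
clock: 7.8
tcp_pos: [520.1, -333.1, 133.0]
eef_rot: [-0.207, -0.594, -0.384, 0.676]
ft_force: [-0.3, 0.2, -1.0]
gripper_width: 0.134
```

```bash
python3 -c "
from h import *
plan(*place(16,-79.4,3))
for n in('side','top'):
    p,d=capture(n); np.savez(f'{n}3.npz',p=p,d=d)
    x,y,w,h=(250,150,200,200) if n=='side' else (320,100,140,140)
    cv2.imwrite(f'pics/{n}3c.png',cv2.resize(p[y:y+h,x:x+w],(400,400),interpolation=2)[:,:,::-1])
a=cv2.imread('pics/side3c.png');b=cv2.imread('pics/top3c.png');cv2.imwrite('pics/both3.png',np.hstack([a,b]))
"
```

```text
clk 7.80 tcp [ 520.1 -333.1  133. ] grip 0.134 F [-0.3  0.2 -1. ] q [-0.75  0.56  1.33 -0.02  1.53 -0.05]
axes [[-0.21, 0.735, -0.644], [0.177, -0.619, -0.765], [-0.962, -0.274, 0.0]]
slide [ 0.0696  0.0463 -0.0001] turn [-0.     0.001 -0.002]
```

View pics/both3.png

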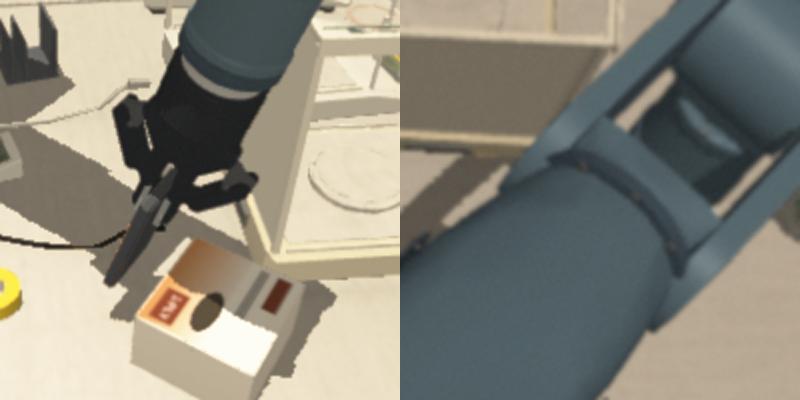

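The calculator is held leaned in front of the carton's near side (calculator foot at about (112,283) in the left crop, carton edge from (140,315) to (190,240)). I'll check the wrist's clearance to the balance before lowering.

```bash
python3 -c "
from h import *
for n in('side','top'):
    d=np.load(n+'3.npz')['d'];d0=np.load(n+'0.npz')['d'];C=cloud(n,d)
    m=(d>0)&((d0-d>25)|(d0==0))&(C[...,2]>180)&(C[...,0]>450)&(C[...,1]<-150)
    for lo in range(200,700,40):
        s=C[m&(C[...,2]>=lo)&(C[...,2]<lo+40)]
        if len(s): print(n,lo,len(s),np.percentile(s,1,axis=0).round(),np.percentile(s,99,axis=0).round())
    s=C[m&(C[...,0]>610)&(C[...,1]>-365)]
    if len(s): print(n,'near balance',len(s),s[s[:,2].argsort()][:5].round())
"
```

```text
side 200 1268 [ 488. -396.  201.] [ 588. -314.  239.]
side 240 840 [ 493. -398.  240.] [ 581. -310.  280.]
side 280 1195 [ 516. -407.  280.] [ 589. -349.  320.]
side 320 1520 [ 523. -413.  321.] [ 595. -359.  360.]
side 360 1135 [ 534. -444.  360.] [ 607. -368.  399.]
side 400 3416 [ 463. -462.  402.] [ 650. -355.  440.]
side 440 7158 [ 453. -462.  441.] [ 650. -321.  480.]
side 480 6038 [ 452. -440.  480.] [ 626. -273.  519.]
side 520 835 [ 451. -358.  520.] [ 539. -258.  533.]
side near balance 230 [[ 650. -271.  187.]
 [ 649. -282.  203.]
 [ 864. -332.  244.]
 [ 652. -327.  268.]
 [ 786. -336.  286.]]
top 200 3 [ 647. -295.  204.] [ 651. -217.  237.]
top 240 2 [ 650. -211.  243.] [ 652. -207.  262.]
top 280 9 [ 526. -393.  294.] [ 869. -206.  320.]
top 320 206 [ 524. -402.  325.] [ 588. -332.  360.]
top 360 499 [ 531. -399.  361.] [ 588. -339.  399.]
top 400 576 [ 518. -433.  401.] [ 592. -308.  439.]
top 440 2351 [ 518. -449.  442.] [ 643. -308.  480.]
top 480 2307 [ 460. -440.  480.] [ 631. -227.  520.]
top 520 2220 [ 451. -354.  520.] [ 539. -210.  559.]
top 560 365 [ 450. -268.  560.] [ 466. -196.  576.]
top near balance 240 [[ 647. -278.  204.]
 [ 651. -216.  216.]
 [ 647. -296.  238.]
 [ 650. -211.  243.]
 [ 652. -207.  262.]]
```

send_rows:
  targets:
    - {"slide": [0.015, 0.004, 0], "turn": [0, 0, 0], "gripper": 0}
    - {"slide": [0.03, 0.009, 0], "turn": [0, 0, 0], "gripper": 0}
    - {"slide": [0.045, 0.013, 0], "turn": [0, 0, 0], "gripper": 0}
    - {"slide": [0.06, 0.017, 0], "turn": [0, 0, 0], "gripper": 0}
    - {"slide": [0.0725, 0.0205, 0], "turn": [0, 0, 0], "gripper": 0}
    - {"slide": [0.0765, 0.022, 0], "turn": [0, 0, 0], "gripper": 0}
    - {"slide": [0.074, 0.03, 0], "turn": [0, 0, 0], "gripper": 0}
    - {"slide": [0.072, 0.038, 0], "turn": [0, 0, 0], "gripper": 0}
    - {"slide": [0.0696, 0.0463, 0], "turn": [0, 0, 0], "gripper": 0}
    - {"slide": [0.0696, 0.0463, 0], "turn": [0, 0, 0], "gripper": 0}

```text
clock: 9.15
tcp_pos: [532.4, -343.6, 85.6]
eef_rot: [-0.207, -0.594, -0.384, 0.676]
ft_force: [-0.2, 0.1, -0.4]
gripper_width: 0.138
```

```bash
python3 -c "
from h import *
plan(*place(16,-79.4,0));plan(*place(19,-79.4,0))
for n in('side',):
    p,d=capture(n); np.savez(f'{n}4.npz',p=p,d=d)
    C=cloud(n,d);a=np.radians(YAW);X=np.array([np.cos(a),np.sin(a)]);Y=np.array([-X[1],X[0]])
    L=C[...,:2]-CC;xa=L@X;ya=L@Y
    m=(xa<-58)&(xa>-120)&(abs(ya)<45)&(C[...,2]<120)&(C[...,2]>4)&(d>0)
    for lo in range(4,120,12):
        k=m&(C[...,2]>=lo)&(C[...,2]<lo+12)
        if k.sum(): print(lo,k.sum(),np.percentile(xa[k],[2,50,98]).round(1),np.percentile(ya[k],[2,98]).round(1))
    x,y,w,h=(270,220,120,120)
    cv2.imwrite(f'pics/{n}4c.png',cv2.resize(p[y:y+h,x:x+w],(600,600),interpolation=2)[:,:,::-1])
"
```

```text
clk 9.15 tcp [ 532.4 -343.6   85.6] grip 0.138 F [-0.2  0.1 -0.4] q [-0.75  0.65  1.3  -0.01  1.47 -0.05]
axes [[-0.209, 0.736, -0.644], [0.176, -0.62, -0.765], [-0.962, -0.273, 0.0]]
slide [ 0.0058  0.0002 -0.0003] turn [-0.     0.001 -0.005]
clk 9.15 tcp [ 532.4 -343.6   85.6] grip 0.138 F [-0.2  0.1 -0.4] q [-0.75  0.65  1.3  -0.01  1.47 -0.05]
axes [[-0.209, 0.736, -0.644], [0.176, -0.62, -0.765], [-0.962, -0.273, 0.0]]
slide [ 0.0055  0.0075 -0.0003] turn [-0.     0.001 -0.105]
4 21 [-86.6 -79.4 -74.9] [-31.8 -18.9]
16 36 [-84.9 -75.5 -70.4] [-32.   27.7]
28 38 [-80.6 -70.8 -67. ] [-32.6  26. ]
40 41 [-77.  -68.2 -63.4] [-32.3  15.7]
52 39 [-73.7 -64.9 -59.8] [-32.7   5.9]
64 36 [-71.3 -63.2 -58.3] [-32.6  -9.9]
76 21 [-67.8 -62.2 -58.2] [-32.7 -23.6]
88 26 [-74.2 -65.7 -59. ] [-32.   -5.2]
100 36 [-73.7 -66.2 -58.5] [-31.9  -6.2]
112 22 [-71.2 -65.5 -58.4] [-11.8  -6.7]
```

View pics/side4c.png

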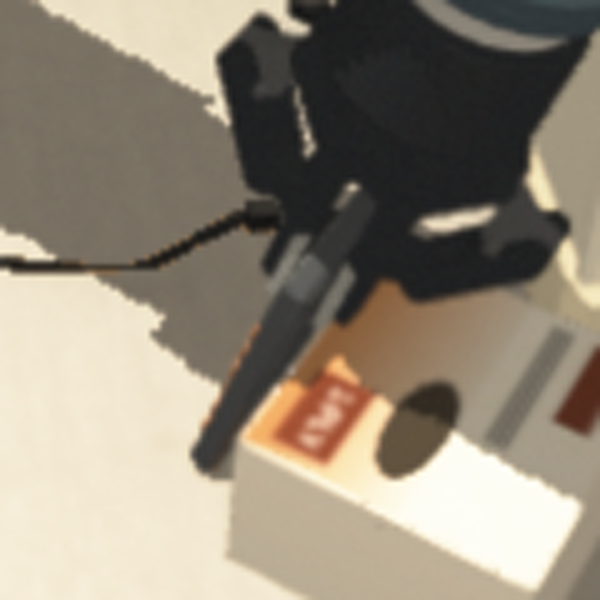

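The calculator's foot (205,465) hovers just above the table, and its back runs close to the carton's top edge at (250,430); the keys face away from the carton. I'll lower the last 3 mm and lean in.

send_rows:
  targets:
    - {"slide": [0.001, 0, 0], "turn": [0, 0, 0], "gripper": 0}
    - {"slide": [0.002, 0, 0], "turn": [0, 0, 0], "gripper": 0}
    - {"slide": [0.003, 0, 0], "turn": [0, 0, 0], "gripper": 0}
    - {"slide": [0.004, 0, 0], "turn": [0, 0, 0], "gripper": 0}
    - {"slide": [0.005, 0.001, 0], "turn": [0, 0, 0], "gripper": 0}
    - {"slide": [0.005, 0.003, 0], "turn": [0, 0, -0.03], "gripper": 0}
    - {"slide": [0.005, 0.005, 0], "turn": [0, 0, -0.06], "gripper": 0}
    - {"slide": [0.005, 0.007, 0], "turn": [0, 0, -0.09], "gripper": 0}
    - {"slide": [0.005, 0.007, 0], "turn": [0, 0, -0.09], "gripper": 0}
    - {"slide": [0.005, 0.007, 0], "turn": [0, 0, -0.09], "gripper": 0}

```text
clock: 10.45
tcp_pos: [534.7, -345.5, 81.5]
eef_rot: [-0.191, -0.584, -0.398, 0.681]
ft_force: [0.4, -0.4, -0.7]
gripper_width: 0.134
```

```bash
python3 -c "
from h import *
plan(*place(19,-79.4,0))"
```

```text
clk 10.45 tcp [ 534.7 -345.5   81.5] grip 0.134 F [ 0.4 -0.4 -0.7] q [-0.75  0.69  1.25 -0.02  1.52 -0.05]
axes [[-0.244, 0.725, -0.644], [0.205, -0.611, -0.765], [-0.948, -0.318, 0.0]]
slide [ 0.0002  0.0008 -0.0002] turn [-0.     0.001 -0.014]
```

send_rows:
  targets:
    - {"slide": [0.0005, 0.0005, 0], "turn": [0, 0, 0], "gripper": 0}
    - {"slide": [0.001, 0.001, 0], "turn": [0, 0, 0], "gripper": 0}
    - {"slide": [0.001, 0.001, 0], "turn": [0, 0, 0], "gripper": 0}
    - {"slide": [0.0015, 0.001, 0], "turn": [0, 0, 0], "gripper": 0}
    - {"slide": [0.002, 0.001, 0], "turn": [0, 0, 0], "gripper": 0}
    - {"slide": [0.002, 0.001, 0], "turn": [0, 0, 0], "gripper": 0}
    - {"slide": [0.0025, 0.001, 0], "turn": [0, 0, 0], "gripper": 0}
    - {"slide": [0.0025, 0.001, 0], "turn": [0, 0, 0], "gripper": 0}
    - {"slide": [0.0025, 0.001, 0], "turn": [0, 0, 0], "gripper": 0}
    - {"slide": [0.0025, 0.001, 0], "turn": [0, 0, 0], "gripper": 0}

```text
clock: 11.7
tcp_pos: [534.9, -345.6, 81.2]
eef_rot: [-0.191, -0.585, -0.398, 0.681]
ft_force: [-1.7, 1.9, 8.8]
gripper_width: 0.136
```

```bash
python3 -c "
from h import *
plan(*place(19,-79.4,0))
p,d=capture('side');C=cloud('side',d);a=np.radians(YAW);X=np.array([np.cos(a),np.sin(a)]);L=C[...,:2]-CC;xa=L@X;ya=L@np.array([-X[1],X[0]])
cv2.imwrite('pics/side5c.png',cv2.resize(p[220:340,270:390],(600,600),interpolation=2)[:,:,::-1])
m=(abs(C[...,2]-68)<4)&(abs(xa)<70)&(abs(ya)<75);print(cv2.minAreaRect(C[m][:,:2].astype(np.float32)))
"
```

```text
clk 11.70 tcp [ 534.9 -345.6   81.2] grip 0.136 F [-1.7  1.9  8.8] q [-0.75  0.69  1.25 -0.02  1.52 -0.05]
axes [[-0.244, 0.725, -0.644], [0.205, -0.611, -0.765], [-0.948, -0.318, 0.0]]
slide [-0.      0.0002 -0.0001] turn [-0.     0.001 -0.015]
((575.1929321289062, -378.8194274902344), (120.59522247314453, 126.14820098876953), 50.01069259643555)
```

View pics/side5c.png

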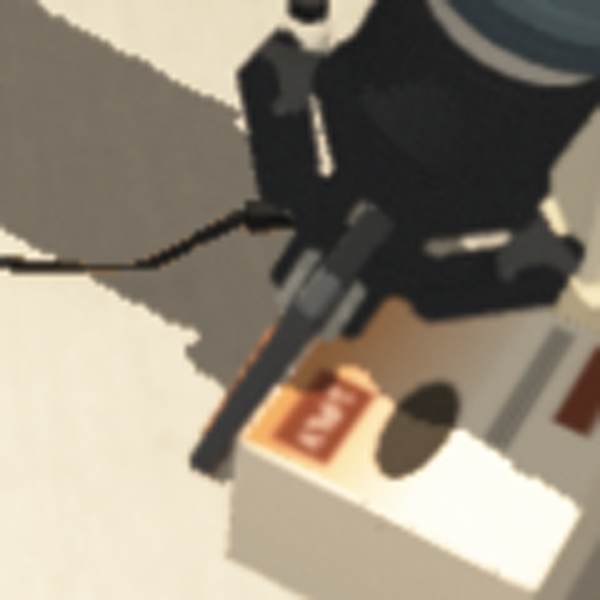

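Contact with the table reads 8.8 N, the carton hasn't moved, and the calculator (foot (205,465), top (370,215)) leans at the carton edge (245,430). Releasing slowly.

send_rows:
  targets:
    - {"slide": [-0.0005, 0, 0], "turn": [0, 0, 0], "gripper": 0}
    - {"slide": [-0.001, 0, 0], "turn": [0, 0, 0], "gripper": 0.1}
    - {"slide": [-0.001, 0, 0], "turn": [0, 0, 0], "gripper": 0.14}
    - {"slide": [-0.001, 0, 0], "turn": [0, 0, 0], "gripper": 0.16}
    - {"slide": [-0.001, 0, 0], "turn": [0, 0, 0], "gripper": 0.18}
    - {"slide": [-0.001, 0, 0], "turn": [0, 0, 0], "gripper": 0.21}
    - {"slide": [-0.001, 0, 0], "turn": [0, 0, 0], "gripper": 0.25}
    - {"slide": [-0.001, 0, 0], "turn": [0, 0, 0], "gripper": 0.29}
    - {"slide": [-0.001, 0, 0], "turn": [0, 0, 0], "gripper": 0.33}
    - {"slide": [-0.001, 0, 0], "turn": [0, 0, 0], "gripper": 0.35}

```text
clock: 13.0
tcp_pos: [535.1, -345.8, 81.8]
eef_rot: [-0.191, -0.585, -0.398, 0.681]
ft_force: [-0.6, 0.0, -0.9]
gripper_width: 0.35
```

```bash
python3 -c "
from h import *
plan(*place(19,-79.4,0))
p,d=capture('side')
cv2.imwrite('pics/side6c.png',cv2.resize(p[220:340,270:390],(600,600),interpolation=2)[:,:,::-1])
"
```

```text
clk 13.00 tcp [ 535.1 -345.8   81.8] grip 0.350 F [-0.6  0.  -0.9] q [-0.75  0.69  1.25 -0.02  1.52 -0.05]
axes [[-0.244, 0.725, -0.644], [0.205, -0.611, -0.765], [-0.948, -0.318, 0.0]]
slide [ 0.001   0.0002 -0.0001] turn [-0.     0.001 -0.015]
```

View pics/side6c.png

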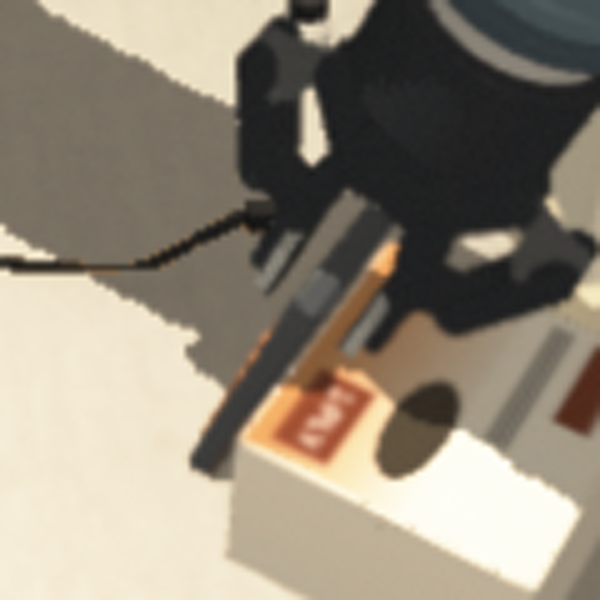

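The calculator rests by itself with visible gaps to both fingers (at about (265,270) and (345,335)). Retreating along the tool axis.

send_rows:
  targets:
    - {"slide": [-0.01, 0, 0], "turn": [0, 0, 0], "gripper": 0.35}
    - {"slide": [-0.025, 0, 0], "turn": [0, 0, 0], "gripper": 0.35}
    - {"slide": [-0.045, 0, 0], "turn": [0, 0, 0], "gripper": 0.35}
    - {"slide": [-0.07, 0, 0], "turn": [0, 0, 0], "gripper": 0.35}
    - {"slide": [-0.1, 0, 0], "turn": [0, 0, 0], "gripper": 0.35}
    - {"slide": [-0.13, 0, 0], "turn": [0, 0, 0], "gripper": 0.35}
    - {"slide": [-0.17, -0.03, 0], "turn": [0, 0, 0], "gripper": 0.35}
    - {"slide": [-0.2, -0.07, 0], "turn": [0, 0, 0], "gripper": 0.35}
    - {"slide": [-0.23, -0.12, 0], "turn": [0, 0, 0], "gripper": 0.35}
    - {"slide": [-0.25, -0.15, 0], "turn": [0, 0, 0], "gripper": 0.35}

```text
clock: 14.3
tcp_pos: [506.4, -321.4, 255.3]
eef_rot: [-0.192, -0.585, -0.397, 0.681]
ft_force: [0.5, -0.5, 0.2]
gripper_width: 0.346
```

send_rows:
  targets:
    - {"slide": [-0.02, -0.06, 0], "turn": [0, 0, 0], "gripper": 0.35}
    - {"slide": [-0.04, -0.12, 0], "turn": [0, 0, 0], "gripper": 0.35}
    - {"slide": [-0.06, -0.18, 0], "turn": [0, 0, 0], "gripper": 0.35}
    - {"slide": [-0.06, -0.24, 0], "turn": [0, 0, 0], "gripper": 0.35}
    - {"slide": [-0.06, -0.25, 0], "turn": [0, 0, 0], "gripper": 0.35}
    - {"slide": [-0.06, -0.25, 0], "turn": [0, 0, 0], "gripper": 0.35}
    - {"slide": [-0.06, -0.25, 0], "turn": [0, 0, 0], "gripper": 0.35}
    - {"slide": [-0.06, -0.25, 0], "turn": [0, 0, 0], "gripper": 0.35}
    - {"slide": [-0.06, -0.25, 0], "turn": [0, 0, 0], "gripper": 0.35}
    - {"slide": [-0.06, -0.25, 0], "turn": [0, 0, 0], "gripper": 0.35}

```text
clock: 15.55
tcp_pos: [406.3, -237.1, 336.6]
eef_rot: [-0.192, -0.585, -0.397, 0.681]
ft_force: [0.0, -0.4, -0.8]
gripper_width: 0.353
```

Run:
```python
from h import *
plan([400,-200,300],tool(-40,0,1))
ims=[]
a=np.radians(YAW);X=np.array([np.cos(a),np.sin(a)]);Y=np.array([-X[1],X[0]])
for n in('side','top'):
    p,d=capture(n);C=cloud(n,d);L=C[...,:2]-CC;xa=L@X;ya=L@Y;ok=d>0
    x,y,w,h=(210,150,190,210) if n=='side' else (230,110,230,190)
    ims.append(cv2.resize(p[y:y+h,x:x+w],(400,400),interpolation=2)[:,:,::-1])
    for lo in range(4,124,20):
        k=ok&(C[...,2]>=lo)&(C[...,2]<lo+20)&(xa<-58)&(xa>-125)&(abs(ya)<50) if lo<64 else ok&(C[...,2]>=lo+8)&(C[...,2]<lo+28)&(abs(xa)<100)&(abs(ya)<50)
        if k.sum(): print(n,lo,k.sum(),np.percentile(xa[k],[2,50,98]).round(1),np.percentile(ya[k],[2,98]).round(1),C[...,2][k].max().round(1))
    m=ok&(abs(C[...,2]-68)<4)&(xa>-50)&(xa<75)&(abs(ya)<75);print(cv2.minAreaRect(C[m][:,:2].astype(np.float32)))
    # front face plane
    k=ok&(C[...,2]>10)&(C[...,2]<112)&(abs(ya)<28)&(xa+56<C[...,2]*.4-25)&(xa>-110)
    if k.sum()>20:
        A=np.c_[C[...,2][k],ya[k],np.ones(k.sum())];s=np.linalg.lstsq(A,xa[k],rcond=None)[0];print('lean',np.degrees(np.arctan(s[0])),'skew',np.degrees(np.arctan(s[1])),k.sum())
cv2.imwrite('pics/fin.png',np.hstack(ims))
```

```text
clk 15.55 tcp [ 406.3 -237.1  336.6] grip 0.353 F [ 0.  -0.4 -0.8] q [-0.77  0.11  1.51 -0.02  1.84 -0.07]
axes [[-0.242, 0.726, -0.644], [0.203, -0.611, -0.765], [-0.949, -0.316, 0.001]]
slide [ 0.0729 -0.0261 -0.0406] turn [-0.003  0.     0.615]
side 4 45 [-86.2 -79.7 -71.6] [-32.  -24.4] 24.0
side 24 39 [-80.7 -73.6 -64.5] [-32.4 -23.7] 42.8
side 44 50 [-75.7 -66.3 -59.3] [-32.7 -22.5] 64.0
side 64 66 [-65.4 -55.8 -47.4] [-32.9  11.8] 91.9
side 84 88 [-56.4 -45.4 -40.9] [-32.6  31.5] 111.9
side 104 181 [-51.5 -46.1 -41.2] [-31.5  32.9] 117.5
((582.8038330078125, -384.3417053222656), (120.69715881347656, 107.61872100830078), 50.09709167480469)
lean 23.60662276177657 skew 6.544690865958499 73
top 4 5 [-112.2 -106.   -93.4] [-48.2  48.9] 8.9
((606.052490234375, -335.4660949707031), (8.527257919311523, 79.03135681152344), 50.41301727294922)
```

View pics/fin.png

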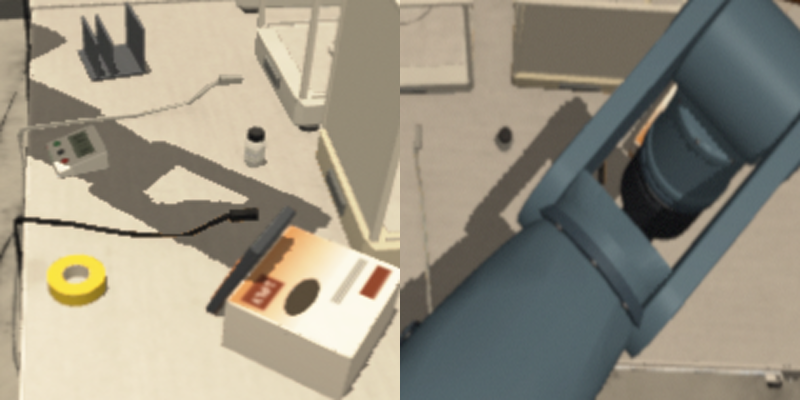

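The side crop shows the calculator standing free, from its foot (215,305) to its top (290,212), on the carton edge, with the keys facing away. The timer (78,150), tape (78,280) and vial (255,147) are in place. The arm is well clear, so I'm handing in.

```bash
python3 -c "
from workcell import *
print(get_state()['clock']);print(job_done())"
```

```text
15.65
the job is handed in; nothing more can be done
None
```

I took the calculator out of the sorter, stood it on its lower short edge against the carton's near side with the keys facing away, and let go. I handed in at 15.65 s.

**Calculator:** in the last side picture it rests there by itself. From its foot and top edge I get a lean of about 18–20°. It spans about −32 to +33 mm across the carton's face, so it is well centred.

**Carton:** it stayed within about 4 mm of its start, which is about as well as I can measure.

**Bystanders and arm:** the timer, tape and vial look untouched, judged by eye only. The arm stands well clear. The highest force I read was about 9 N, when setting the foot on the table.

**Disagreement:** a rough plane fit gave a lean of 23.6° and a skew of 6.5°. It used few depth points, mostly from the calculator's end edge, so I trusted the edge positions instead. Both values are within the limits. The top camera was blocked by the arm and could not confirm the final pose.

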